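# Clear the run-out rack and roll the ground roller to its rest

## Robot

A 6-joint arm with a two-finger parallel gripper is mounted at the origin on the work surface. World frame = base frame: x ahead of the robot, y to its left, z up, the work surface at z = 0. Lengths are in m, angles in rad, forces in N, time in s.
With the tool pointing down it reaches from about 0.375 to 0.975 m from the base axis. Payload 3.8 kg.
Tool frame: the origin (TCP) lies at the very end of the fingers, on their centre line; the grasp point (between the pads) lies bot.hold_point_z behind it (bot.hold_point_z is the distance from the TCP to the grasp point, in m); z points along the fingers, y is the line along which they close (so a half turn about z gives the same grasp; the last joint's range is limited). The gripper opens to 85 mm and grips with 20 to 120 N. Pads are 22 mm wide; open, the fingers measure 114 mm over their backs; the gripper's body (76 mm by 85 mm) begins 54 mm behind the grasp point. The pads swing forward as they close: fully open they stand 13 mm farther back than shut.
Start: joints at [1.273, 0.264, 1.604, -0, 1.274, -0.037], TCP at [0.174, 0.652, 0.231] pointing down, gripper open.
Joint ranges: [-2.63, 2.63], [-0.94, 2.18], [0.31, 2.57], [-1.31, 4.45], [0, 2.66], [-2.55, 2.55]. Speed limits (rad/s): [2.57, 2.57, 3.14, 3.14, 3.14, 3.14].

## Interface

Orientations are given as a rotation vector (axis times angle).
In Python, from workcell import bot gives the robot as it stands.
- The arm moves only by the shell command python3 jog.py [OPENING] [FORCE], which reads ROWS from standard input. ROWS is one flat JSON list of numbers that holds 1 to 5 rows one after another, with no inner brackets; each row has 4 numbers: dx, dy, dz in m, then a turn about the tool's z in rad; each row shifts and turns the commanded pose from where the row before left it, along the tool's axes as they then stand; what a row does not reach is not made up. A row lasts 1/8 s, in which the tool goes at most 0.0625 m and 0.188 rad, less where a joint would pass 70% of its speed; a pose out of reach is approached as far as the arm can. OPENING is the opening from 0.0 (shut) to 1.0 (fully open), set as the command begins (- or left out keeps the last). The fingers move at their own pace and stop on an object; FORCE is the grip in N (left out, the last holds). Time passes only in rows, so rows that do not move let the fingers close. It prints the time, the measured TCP pose, the force, the opening and the grip force at its end. Input that does not fit is refused with a message, and nothing moves.
- bot.read_state(): the state, without advancing time (a new reading comes with each control period).
- bot.read_camera(name): name is "scene" or "top"; returns the picture (480x640x3 uint8, red, green, blue); there is no depth.
- bot.camera_info(name): a dict with "intrinsics" (3x3 intrinsics, pixels), "extrinsics" (4x4, takes a point from camera to world coordinates). Camera axes: x right, y down, z forward; pixel columns grow to the right and rows downward; lengths in m; the calibration is good to about 2 mm. A picture is of the moment at which its call begins. camera_info takes no time and is no camera call.
- bot.finish_job(): hands the job in; it is judged then, once.
The state is a dict: "time": time; "q": joint angles; "joint_vel": joint speeds; "joint_torque": joint torques, N m; "tool_pos": TCP position; "tcp_rot": TCP orientation; "wrist_force": force on the tool from outside, world axes, zero at the start; "torque": the same for the moment, N m; "width": opening from 0.0 (shut) to 1.0 (fully open); "grip_force": force on a finger pad.
Only numpy, scipy, OpenCV 4.12 (cv2) and the standard library are available. Lean on these libraries where they do the work, as an engineer would, in place of code of your own. Each camera call takes 0.05 s, during which the arm holds its last target. There are 200 camera calls.

## Task

The saw's run-out rack is blocked: with the wooden push paddle, push the heavy rusty off-cut along the rails and off the open end into the yellow scrap bin, then use the paddle to roll the ground steel roller gently along the rails until it drops into the rest gap near that end. Touch the roller and the off-cut with the paddle only, never let the roller race away or bump the off-cut, and leave the other things on the bench where they are. Finish with the paddle standing upright on the bench, let go.

Things in the scene. Friction and masses are not known exactly. Their poses are not given: they have to be found in the camera images.
- rack: Run-out rack fixed to the bench: two angle-iron rails on green legs. Origin: on the bench under its middle; y runs along the rails to the open end and the bin, x across, z up. Rails: y -235 to +235 mm, flat running tops 88 mm up, |x| 25 to 70 mm, nothing between them. Outside them stand flanges, |x| 70 to 76 mm, up to 122 mm above the bench.
- infeed (a point): Point on the rack's centre line at its infeed end (rack y -235 mm), at rail-top height, 88 mm above the bench. Beside it, on the last 6 mm of each rail, stands a yellow lug 18 mm high at |x| 50 to 62 mm; the 70 mm wide paddle passes between the lugs. Axes as the rack's.
- rail_end (a point): Point on the rack's centre line at its open end over the bin (rack y +235 mm), at rail-top height, 88 mm above the bench. Nothing stands in the way here. Axes as the rack's.
- rest (a point): Where the middle of the roller's axis lies when it sits in the rest gap: rack y 150 mm, on the centre line, 113.4 mm above the bench. The gap is a 32 mm notch (rack y 134 to 166 mm, between yellow marks) in the outer part of both rails, |x| over 42 mm: the roller's collars sink 4.6 mm into it, the narrower off-cut slides past on the unbroken inner part. Axes as the rack's.
- bin: Yellow open steel scrap bin fixed to the bench just beyond the rack's open end, below rail height: 180 mm (its x) by 200 mm (its y) outside, 55 mm high, walls 4 mm. A few small scraps lie in it. Origin: centre of its underside, on the bench; its near wall is about 5 to 25 mm beyond the rail ends.
- roller: Ground steel roller lying across both rails: a tube 48 mm in diameter between two end collars 60 mm in diameter and 16 mm wide (|x| 46 to 62 mm) on which it rolls, and 4 mm shaft stubs, 132 mm overall; 0.7 to 1.1 kg. Origin: middle of its axis; x is its axis. The paddle fits between the collars. Rolls easily but soon stops by itself; lies between infeed end and off-cut.
- offcut: Heavy rusty-brown steel bar off-cut with bright sawn ends, lying on both rails between the roller and the open end: 76 mm (x, across the rails) by 78 mm (y, along them) by 40 mm high, 1.5 to 2.3 kg; sliding it takes 7 to 17 N. Origin: its centre. The free gap between the roller's collars and the off-cut is 55 to 192 mm.
- paddle: Wooden push paddle standing upright by itself on the bench: a block 70 mm wide (x) by 34 mm thick (y) by 64 mm high, and on its middle an upright grip 50 mm (x) by 26 mm (y) from 64 to 140 mm above the underside. 0.2 kg. Origin: centre of its underside; z up. Either 70 mm wide face (+y or -y) is a pushing face. Grip it firmly (60 N does), or pushing the off-cut tips it in the fingers.
- spray_can: Blue and yellow spray can standing on the bench, 64 mm in diameter, 188 mm high. Origin: centre of its underside. Leave alone.
- magnet: Red arrow-shaped welding magnet lying flat, about 90 by 80 mm, 20 mm high. Origin: middle of its underside. Leave alone.
- chip_hammer: Chipping hammer lying beyond the rack, steel shaft with black grip, 205 mm long (its x), head 120 mm (y), 24 mm high. Origin: middle of the shaft, underside. Leave alone.
- g_clamp: Green G-clamp lying beyond the rack, about 155 by 100 mm, 20 mm high. Origin: near its middle, underside. Leave alone.
- wire_brush: Wire brush with a pale wooden back lying beside the bin, 240 mm long (its x), 30 mm wide, 24 mm high. Origin: near its middle, underside. Leave alone.
- flange: Flat steel flange ring lying on the bench before the infeed end of the rack, 90 mm in diameter, 12 mm high. Origin: centre of its underside. Leave alone.

How it is judged:
On the way, in this order (a step that is already met when the one before it is completed fails the run):
1. the off-cut lies in the scrap bin (x of offcut in the frame of bin between -0.088 and 0.088 m and y of offcut in the frame of bin between -0.096 and 0.096 m and z of offcut in the frame of bin between 0 and 0.07 m and contact force between offcut and rack below 0.3 N and linear speed of offcut below 0.03 m/s), for 0.2 s.
2. the roller sits in the rest gap (y of roller in the frame of rest between -0.006 and 0.006 m and z of roller in the frame of rest between -0.003 and 0.003 m and angle between the x axis of roller and the x axis of rack, either way round below 0.08 rad and linear speed of roller below 0.02 m/s), for 0.2 s.
3. the paddle stands upright on the bench (angle between paddle's own z axis and vertical below 0.08 rad and height (world z) of paddle between -0.004 and 0.006 m and linear speed of paddle below 0.02 m/s), for 0.2 s.
At the end, for the whole second after the job is handed in: The off-cut lies at rest inside the scrap bin, clear of the rack; the roller lies at rest in the rest gap (axis within 6 mm along the rails and 3 mm in height of the rest point, square to the rails within 0.08 rad); the paddle stands upright on the bench top (within 0.08 rad), at rest and let go (all of step 1 and all of step 2 and all of step 3); the robot touches nothing.
It fails at once if the gripper or arm touched the roller (contact force between roller and the fingers above 0.5 N or contact force between roller and the arm above 0.5 N).
It fails at once if the gripper or arm touched the off-cut (contact force between offcut and the fingers above 0.5 N or contact force between offcut and the arm above 0.5 N).
It fails at once if the roller raced away (faster than 0.25 m/s) (linear speed of roller above 0.25 m/s).
It fails at once if the roller was bumped against the off-cut (contact force between roller and offcut above 1 N).
It fails at once if another thing on the bench (can, magnet, hammer, clamp, brush or flange) was moved by more than 30 mm (distance of any of spray_can, magnet, chip_hammer, g_clamp, wire_brush, flange from where it was at the start of the episode above 0.03 m).
It also fails if it takes over 72 s, if anything falls off the work surface, if the arm or the gripper's body presses on something with over 40 N, if the wrist force passes 120 N, or if a joint passes its speed limit or range.

## Working session

There is one attempt and no reset: what is moved stays moved. The work goes in short steps, Python scripts to look and compute and a shell command to move; the robot and the scene stay as the last step left them, time stands still between calls to the robot, and variables do not carry over. Pictures are saved under pics/ and viewed, at most 12 in all, crops included, and the job is handed in when it is done.

```bash
ls; mkdir -p pics
python3 - <<'E'
from workcell import bot
import cv2
for n in("scene","top"):
    im=bot.read_camera(n); cv2.imwrite(f"pics/{n}0.png",im[:,:,::-1]); i=bot.camera_info(n); print(n,i["intrinsics"],i["extrinsics"])
print(bot.hold_point_z,bot.read_state())
E
```

```text
jog.py
pics
workcell.py
scene [[487.57168302   0.         317.98734243]
 [  0.         487.57168302 237.57810934]
 [  0.           0.           1.        ]] [[-0.64770092  0.51535786 -0.56115042  1.24367815]
 [ 0.76189123  0.44033527 -0.4750017   0.61468875]
 [ 0.00229846 -0.73519462 -0.67785219  0.9480277 ]
 [ 0.          0.          0.          1.        ]]
top [[523.87192576   0.         313.95752581]
 [  0.         523.87192576 246.14698224]
 [  0.           0.           1.        ]] [[-3.85099244e-02 -9.77766492e-01  2.06130234e-01  2.93187265e-01]
 [-9.99257512e-01  3.74364641e-02 -9.10691751e-03  3.76223168e-02]
 [ 1.18765168e-03 -2.06327891e-01 -9.78482187e-01  1.24664911e+00]
 [ 0.00000000e+00  0.00000000e+00  0.00000000e+00  1.00000000e+00]]
0.0187 {'time': 0.1, 'q': array([ 1.27309970e+00,  2.64735772e-01,  1.60525093e+00, -1.24880481e-05,
        1.27373783e+00, -3.68488014e-02]), 'joint_vel': array([-0.00128848, -0.00109062, -0.00366255,  0.00216138,  0.00079915,
       -0.00099904]), 'joint_torque': array([ 6.84081551e-04, -5.16703892e+01, -3.68592024e+01,  1.43956629e-05,
        6.33440810e-03, -5.96698123e-05]), 'tool_pos': array([0.17385506, 0.65152235, 0.23004021]), 'tcp_rot': array([-0.40852759, -3.1145694 ,  0.00330478]), 'wrist_force': array([ 0.26984195, -0.43458684, -0.09081596]), 'torque': array([-0.02872163, -0.00718916, -0.04254253]), 'grip_force': 0.0, 'width': 1.0015158473414771}
```

View pics/scene0.png

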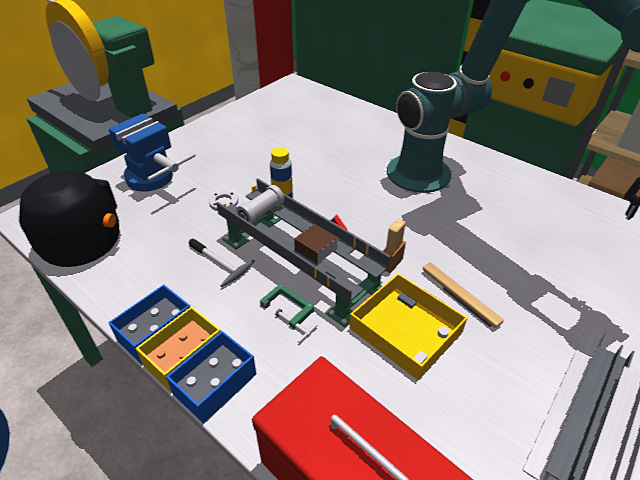

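View pics/top0.png

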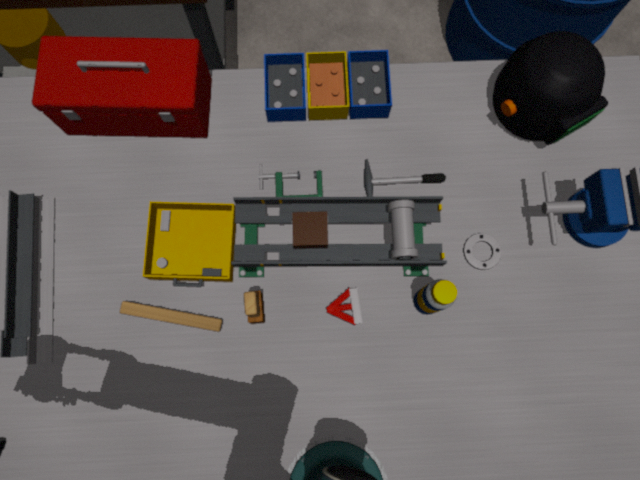

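Scene view: the roller is at (262,203), the off-cut at (315,243) and the paddle at (396,245). Top view: paddle at (254,306), off-cut (310,230), roller (402,230), rack spanning columns 234–443, bin (190,242). A magnified crop will give the rack frame more precisely.

Run:
```python
import cv2
im=cv2.imread("pics/top0.png")[185:335,225:455]
cv2.imwrite("pics/c1.png",cv2.resize(im,None,fx=3.4,fy=3.4,interpolation=cv2.INTER_CUBIC))
```

```text
(no output)
```

View pics/c1.png

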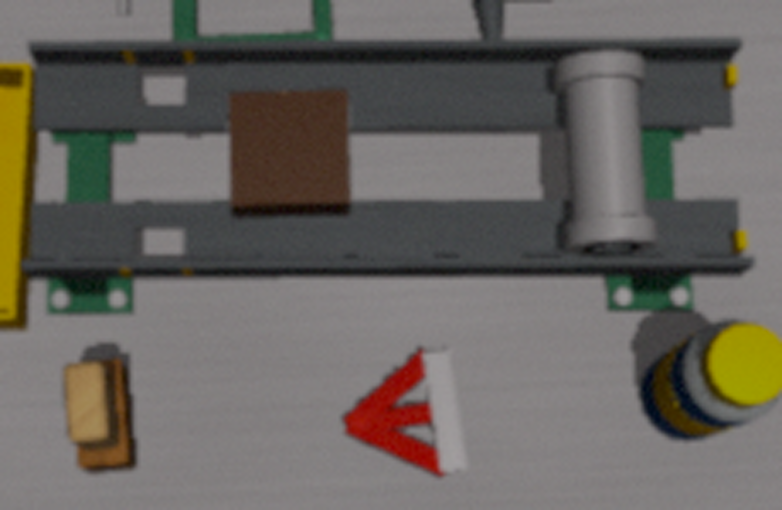

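The crop shows the inner rail corners at about (33,129), (732,126), (35,202) and (738,200). The off-cut top spans (229–349, 91–209), the paddle grip top (66–113, 362–446) and the roller tube columns 567–643.

```bash
cat > h.py <<'E'
from workcell import bot
import numpy as np, cv2
def ray(n,u,v,z):
    i=bot.camera_info(n);K=i["intrinsics"];E=i["extrinsics"]
    d=E[:3,:3]@np.linalg.solve(K,[u,v,1.]);o=E[:3,3]
    return (o+d*(z-o[2])/d[2])[:2]
c=lambda x,y,z:ray("top",225+(x+.5)/3.4-.5,185+(y+.5)/3.4-.5,z)
E
python3 - <<'E'
from h import *
np.set_printoptions(precision=4,suppress=True)
A,B,C,D=c(33,129,.088),c(732,126,.088),c(35,202,.088),c(738,200,.088)
print("rail inner",A,B,C,D, "len",np.linalg.norm(A-B),np.linalg.norm(C-D),"gap",np.linalg.norm(A-C))
oe=(A+C)/2;inf=(B+D)/2;y=(oe-inf)/np.linalg.norm(oe-inf);x=np.array([y[1],-y[0]]);mid=(oe+inf)/2
print("yaw dir",y,np.degrees(np.arctan2(y[1],y[0])),mid)
L=lambda p:np.array([(p-mid)@x,(p-mid)@y])
for n,p,z in[("notchU",(143,90),.088),("notchU",(186,90),.088),("notchL",(143,242),.088),("notchL",(185,242),.088),("mark",(129,57),.122),("mark",(189,57),.122),("mark",(125,271),.122),("mark",(186,271),.122),
 ("flU",(735,42),.122),("flU",(32,44),.122),("flL",(750,262),.122),("flL",(25,262),.122),
 ("off",(229,91),.128),("off",(347,91),.128),("off",(349,207),.128),("off",(232,209),.128),
 ("rolU",(603,100),.120),("rolL",(605,200),.120),("padTop",(66,364),.14),("padTop",(106,361),.14),("padTop",(113,442),.14),("padTop",(73,446),.14),("blk",(133,465),.064),("blk",(81,470),.064),("blk",(126,362),.064),("bin",(0,65),.055),("bin",(33,65),.055),("bin",(25,327),.055)]:
    q=c(*p,z);print(n,q,L(q))
E
```

```text
rail inner [0.5991 0.2062] [ 0.5833 -0.2628] [0.5489 0.2052] [ 0.5324 -0.2623] len 0.4693079271125619 0.46787591166127307 gap 0.05018883196377947
yaw dir [0.0346 0.9994] 88.01945508592858 [ 0.5659 -0.0284]
notchU [0.6234 0.1319] [0.0519 0.1622]
notchU [0.6223 0.103 ] [0.0518 0.1332]
notchL [0.5191 0.134 ] [-0.0524  0.1607]
notchL [0.518  0.1062] [-0.0525  0.1329]
mark [0.6366 0.1379] [0.0648 0.1687]
mark [0.6351 0.0985] [0.0647 0.1292]
mark [0.494  0.1431] [-0.0778  0.1689]
mark [0.4925 0.104 ] [-0.078   0.1298]
flU [ 0.6316 -0.261 ] [ 0.0737 -0.2302]
flU [0.6479 0.2015] [0.074  0.2326]
flL [ 0.4845 -0.2576] [-0.0735 -0.2319]
flL [0.5023 0.207 ] [-0.0717  0.2331]
off [0.6092 0.0727] [0.0398 0.1026]
off [ 0.6063 -0.004 ] [0.0395 0.0258]
off [ 0.5291 -0.0019] [-0.0377  0.0252]
off [0.5307 0.0732] [-0.0387  0.1003]
rolU [ 0.596  -0.1716] [ 0.035  -0.1421]
rolL [ 0.5291 -0.168 ] [-0.032  -0.1408]
padTop [0.4334 0.1792] [-0.1397  0.2029]
padTop [0.4343 0.1542] [-0.1379  0.178 ]
padTop [0.3839 0.1507] [-0.1881  0.1727]
padTop [0.3824 0.1754] [-0.1905  0.1974]
blk [0.3745 0.1456] [-0.1973  0.1673]
blk [0.3726 0.1798] [-0.2004  0.2014]
blk [0.4428 0.1489] [-0.1292  0.173 ]
bin [0.6546 0.2336] [0.0796 0.265 ]
bin [0.6538 0.2107] [0.0795 0.242 ]
bin [0.4702 0.2174] [-0.1041  0.2424]
```

```bash
cat >> h.py <<'E'
from scipy.spatial.transform import Rotation as Rn
def togo(x,y,z,yawdeg):
    "TCP target; yawdeg = wanted world direction of tool y. prints move in present tool axes and turn"
    s=bot.read_state();R=Rn.from_rotvec(s["tcp_rot"]).as_matrix()
    d=R.T@(np.array([x,y,z])-s["tool_pos"]);a=np.degrees(np.arctan2(R[1,1],R[0,1]))
    print("t",s["time"],"tool",s["tool_pos"].round(4),"yaw",a.round(2),"move",d.round(4),"turn",np.radians(-(yawdeg-a)).round(4),"F",s["wrist_force"].round(1),"w",round(s["width"],3),"q",s["q"].round(2))
E
echo '[-0.035,-0.041,0,0,-0.035,-0.041,0,0,-0.035,-0.041,0,0,-0.035,-0.041,0,0,-0.035,-0.041,0,0]' | python3 jog.py 1.0
echo '[-0.035,-0.041,0,0,-0.035,-0.041,0,0,-0.035,-0.041,0,0,-0.035,-0.041,0,-0.15,0,0,0,-0.17]' | python3 jog.py
python3 -c "from h import *; togo(.408,.1646,.08,93.5)"
```

```text
time: 0.72
tool_pos: [0.2905, 0.4071, 0.2308]
tcp_rot: [-0.408, -3.115, 0.001]
wrist_force: [0.9, -0.1, 0.6]
width: 1.005
grip_force: 0.0
time: 1.35
tool_pos: [0.3842, 0.2111, 0.2309]
tcp_rot: [0.093, -3.14, 0.002]
wrist_force: [-0.7, 0.8, 0.1]
width: 0.998
grip_force: 0.0
t 1.35 tool [0.3842 0.2111 0.2309] yaw 93.38 move [-0.021  -0.0476  0.151 ] turn -0.0021 F [-0.7  0.8  0.1] w 0.998 q [ 0.45 -0.2   2.08 -0.    1.26 -1.18]
```

```bash
echo '[-0.021,-0.0476,0,-0.002,0,0,0.05,0,0,0,0.05,0,0,0,0,0]' | python3 jog.py
python3 -c "from h import *; togo(.408,.1646,.08,93.5); cv2.imwrite('pics/s1.png',bot.read_camera('scene')[150:350,270:530,::-1].repeat(3,0).repeat(3,1))"
```

```text
time: 1.85
tool_pos: [0.4028, 0.1664, 0.127]
tcp_rot: [0.095, -3.13, 0.005]
wrist_force: [-0.4, 0.1, -0.0]
width: 1.004
grip_force: 0.0
t 1.85 tool [0.4028 0.1664 0.127 ] yaw 93.48 move [-0.0056 -0.002   0.047 ] turn -0.0004 F [-0.4  0.1 -0. ] w 1.004 q [ 0.33 -0.1   2.2   0.    1.05 -1.3 ]
```

View pics/s1.png

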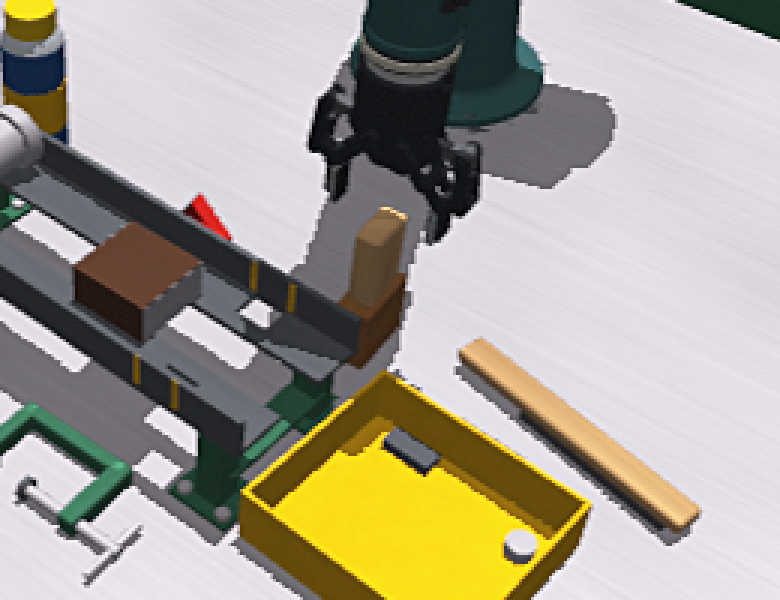

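The fingers at (335,190) and (438,235) straddle the grip at (380,240). Next I descend and close.

```bash
echo '[-0.0056,-0.002,0.02,0,0,0,0.02,0,0,0,0.005,0,0,0,0,0,0,0,0,0]' | python3 jog.py
python3 -c "from h import *; togo(.408,.1646,.08,93.5)"
```

```text
time: 2.52
tool_pos: [0.4139, 0.167, 0.0878]
tcp_rot: [-0.096, 3.138, 0.001]
wrist_force: [0.3, 0.3, 0.2]
width: 1.001
grip_force: 0.0
t 2.525 tool [0.4139 0.167  0.0878] yaw 93.52 move [ 0.0061 -0.002   0.0078] turn 0.0003 F [0.3 0.3 0.2] w 1.001 q [ 0.33 -0.03  2.22 -0.    0.95 -1.3 ]
```

```bash
echo '[0.006,-0.002,0.005,0,0,0,0,0]' | python3 jog.py; echo '[0,0,0,0,0,0,0,0,0,0,0,0,0,0,0,0,0,0,0,0]' | python3 jog.py 0 70
echo '[0,0,0,0,0,0,0,0,0,0,0,0]' | python3 jog.py
python3 -c "from h import *; togo(.408,.1646,.08,93.5)"
```

```text
time: 2.78
tool_pos: [0.4059, 0.1638, 0.0809]
tcp_rot: [0.096, -3.139, 0.001]
wrist_force: [-0.1, -0.4, -0.7]
width: 1.002
grip_force: 0.0
time: 3.4
tool_pos: [0.407, 0.1641, 0.0814]
tcp_rot: [-0.096, 3.14, -0.0]
wrist_force: [0.5, 0.6, 0.0]
width: 0.297
grip_force: 64.3
time: 3.78
tool_pos: [0.407, 0.1641, 0.0814]
tcp_rot: [-0.096, 3.14, 0.0]
wrist_force: [0.8, 0.1, -0.5]
width: 0.296
grip_force: 64.3
t 3.775 tool [0.407  0.1641 0.0814] yaw 93.51 move [-0.001   0.0004  0.0014] turn 0.0001 F [ 0.8  0.1 -0.5] w 0.296 q [ 0.33 -0.04  2.24 -0.    0.94 -1.31]
```

```bash
echo '[0,0,-0.03,0,0,0,-0.05,0,0,0,-0.05,0,0,0,-0.05,0,0,0,0,0]' | python3 jog.py
python3 -c "from h import *; togo(.5647,-.0634,.27,88.02)"
```

```text
time: 4.4
tool_pos: [0.4095, 0.1651, 0.266]
tcp_rot: [-0.096, 3.132, 0.004]
wrist_force: [0.5, 0.4, -2.1]
width: 0.297
grip_force: 64.7
t 4.4 tool [0.4095 0.1651 0.266 ] yaw 93.51 move [-0.141  -0.2376 -0.0034] turn 0.0959 F [ 0.5  0.4 -2.1] w 0.297 q [ 0.33 -0.22  2.03  0.    1.32 -1.31]
```

```bash
echo '[-0.028,-0.0475,0,0,-0.028,-0.0475,0,0,-0.028,-0.0475,0,0,-0.028,-0.0475,0,0,-0.028,-0.0475,0,0.096]' | python3 jog.py
echo '[0,0,0,0,0,0,0,0]' | python3 jog.py
python3 -c "from h import *; togo(.5647,-.0634,.1745,88.02)"
```

```text
time: 5.03
tool_pos: [0.5607, -0.0657, 0.2587]
tcp_rot: [-0.059, -3.137, -0.001]
wrist_force: [0.3, 0.0, -1.5]
width: 0.293
grip_force: 65.1
time: 5.28
tool_pos: [0.5598, -0.0641, 0.259]
tcp_rot: [-0.055, -3.137, -0.002]
wrist_force: [1.0, 1.1, -1.3]
width: 0.298
grip_force: 65.5
t 5.275 tool [ 0.5598 -0.0641  0.259 ] yaw 87.98 move [-0.0052  0.0008  0.0845] turn -0.0006 F [ 1.   1.1 -1.3] w 0.298 q [-0.16  0.04  1.81  0.    1.3  -1.69]
```

```bash
echo '[-0.0052,0.001,0.03,0,0,0,0.03,0,0,0,0.015,0,0,0,0.008,0,0,0,0,0]' | python3 jog.py
python3 -c "from h import *; togo(.5647,-.0634,.1745,88.02); cv2.imwrite('pics/t2.png',bot.read_camera('top')[130:330,225:485,::-1].repeat(3,0).repeat(3,1))"
```

```text
time: 5.9
tool_pos: [0.5662, -0.0631, 0.1783]
tcp_rot: [-0.054, -3.141, -0.0]
wrist_force: [-0.7, 0.8, -1.5]
width: 0.298
grip_force: 65.5
t 5.9 tool [ 0.5662 -0.0631  0.1783] yaw 88.04 move [ 0.0015 -0.0003  0.0038] turn 0.0004 F [-0.7  0.8 -1.5] w 0.298 q [-0.15  0.11  1.89  0.    1.15 -1.69]
```

View pics/t2.png

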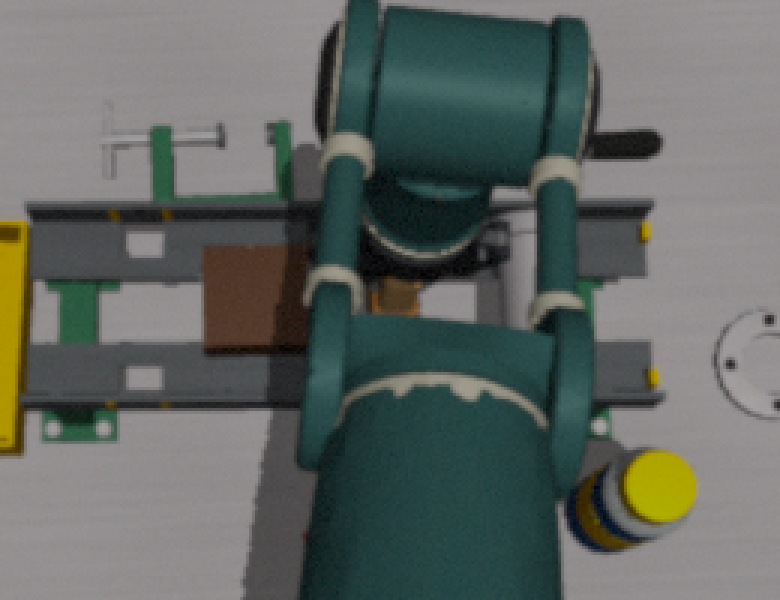

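Paddle at (397,297) is in the gap, clear of the off-cut (right edge about column 310) and the roller (about 500). Now the push.

```bash
echo '[0.001,0.01,0.003,0,0,0.015,0,0,0,0.01,0,0,0,0.01,0,0,0,0.01,0,0]' | python3 jog.py
echo '[0,0.015,0,0,0,0.015,0,0,0,0.015,0,0,0,0.015,0,0,0,0.015,0,0]' | python3 jog.py
python3 -c "from h import *; togo(.5747,.2,.1755,88.02)"
```

```text
time: 6.58
tool_pos: [0.5671, -0.0124, 0.1757]
tcp_rot: [-0.05, -3.141, 0.016]
wrist_force: [-0.5, -16.3, 0.3]
width: 0.29
grip_force: 65.4
time: 7.2
tool_pos: [0.5701, 0.062, 0.1757]
tcp_rot: [0.052, 3.141, -0.016]
wrist_force: [0.4, -14.9, 0.0]
width: 0.299
grip_force: 65.7
t 7.2 tool [0.5701 0.062  0.1757] yaw 88.09 move [ 0.      0.138  -0.0011] turn 0.0011 F [  0.4 -14.9   0. ] w 0.299 q [ 0.07  0.12  1.88 -0.01  1.14 -1.46]
```

```bash
echo '[0,0.018,0,0,0,0.02,0,0,0,0.02,0,0,0,0.02,0,0,0,0.02,0,0]' | python3 jog.py
echo '[0,0.02,0,0,0,0.02,0,0,0,0.01,0,0,0,0,0,0]' | python3 jog.py
python3 -c "from h import *; togo(.5747,.2,.1755,88.02); cv2.imwrite('pics/s3.png',bot.read_camera('scene')[150:400,220:520,::-1].repeat(2,0).repeat(2,1))"
```

```text
time: 7.82
tool_pos: [0.5739, 0.1591, 0.1764]
tcp_rot: [0.052, 3.14, -0.019]
wrist_force: [-0.3, -18.4, 7.8]
width: 0.295
grip_force: 66.1
time: 8.32
tool_pos: [0.5745, 0.2154, 0.1747]
tcp_rot: [-0.052, -3.14, 0.0]
wrist_force: [0.1, -0.5, -1.7]
width: 0.296
grip_force: 65.8
t 8.325 tool [0.5745 0.2154 0.1747] yaw 88.1 move [-0.0007 -0.0154 -0.0008] turn 0.0014 F [ 0.1 -0.5 -1.7] w 0.296 q [ 0.32  0.19  1.8   0.    1.15 -1.22]
```

View pics/s3.png

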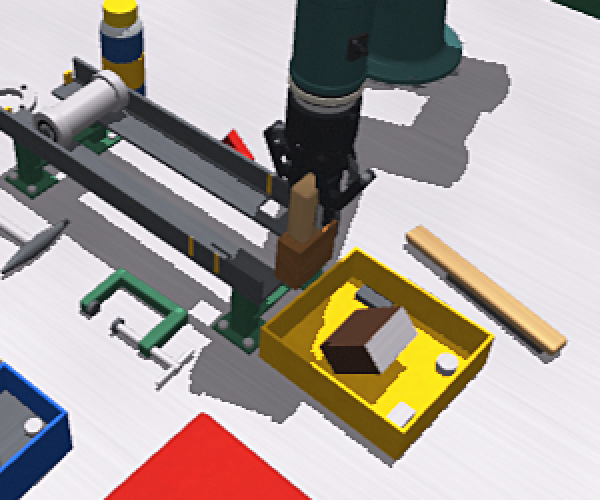

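The off-cut lies in the bin around (370,340), the paddle is straight and the roller untouched. Now I lift and go back behind the roller.

```bash
echo '[0,0,-0.04,0,0,0,-0.05,0,0,-0.04,0,0,0,-0.05,0,0,0,-0.05,0,0]' | python3 jog.py
echo '[0,-0.05,0,0,0,-0.05,0,0,0,-0.05,0,0,0,-0.05,0,0,0,-0.05,0,0]' | python3 jog.py
echo '[0,-0.045,0,0,0,0,0,0,0,0,0,0]' | python3 jog.py
python3 - <<'E'
from h import *
togo(.5588,-.2333,.1755,88.02)
im=bot.read_camera('scene')
cv2.imwrite('pics/s4.png',im[150:400,180:480,::-1].repeat(2,0).repeat(2,1))
E
```

```text
time: 9.0
tool_pos: [0.5697, 0.0728, 0.2651]
tcp_rot: [-0.054, -3.141, 0.001]
wrist_force: [1.1, -0.5, -2.1]
width: 0.297
grip_force: 65.8
time: 9.62
tool_pos: [0.5608, -0.1774, 0.265]
tcp_rot: [-0.055, -3.141, 0.0]
wrist_force: [0.7, -0.5, -1.3]
width: 0.294
grip_force: 65.8
time: 10.0
tool_pos: [0.5594, -0.2204, 0.2648]
tcp_rot: [-0.056, -3.14, -0.001]
wrist_force: [-0.4, 0.5, -2.1]
width: 0.3
grip_force: 65.9
t 10.0 tool [ 0.5594 -0.2204  0.2648] yaw 87.94 move [ 0.     -0.013   0.0893] turn -0.0013 F [-0.4  0.5 -2.1] w 0.3 q [-0.42  0.11  1.73  0.    1.31 -1.95]
```

View pics/s4.png

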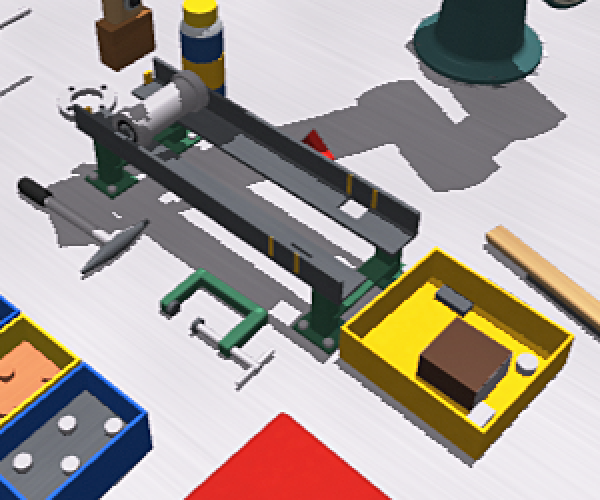

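The off-cut lies flat in the bin at (465,360) and the roller is still at (160,108). Lowering behind it.

```bash
echo '[0,-0.013,0,0,0,0,0.03,0,0,0,0.03,0,0,0,0.02,0,0,0,0.007,0]' | python3 jog.py
echo '[0,0,0,0,0,0.004,0,0,0,0.005,0,0,0,0.005,0,0,0,0.005,0,0]' | python3 jog.py
python3 -c "from h import *; togo(.5696,.0785,.1755,88.02)"
```

```text
time: 10.68
tool_pos: [0.5588, -0.2328, 0.1767]
tcp_rot: [-0.053, -3.139, -0.001]
wrist_force: [0.2, 0.5, -1.9]
width: 0.296
grip_force: 65.9
time: 11.3
tool_pos: [0.5603, -0.214, 0.1786]
tcp_rot: [0.054, 3.141, -0.0]
wrist_force: [0.3, -0.2, -1.5]
width: 0.297
grip_force: 65.9
t 11.3 tool [ 0.5603 -0.214   0.1786] yaw 88.02 move [0.0008 0.2926 0.0031] turn -0.0001 F [ 0.3 -0.2 -1.5] w 0.297 q [-0.41  0.16  1.83  0.    1.15 -1.94]
```

```bash
echo '[0,0.006,0.002,0,0,0.007,0,0,0,0.007,0,0,0,0.007,0,0,0,0.007,0,0]' | python3 jog.py
echo '[0,0.007,0,0,0,0.007,0,0,0,0.007,0,0,0,0.007,0,0,0,0.007,0,0]' | python3 jog.py
echo '[0,0.007,0,0,0,0.007,0,0,0,0.007,0,0,0,0.007,0,0,0,0.007,0,0]' | python3 jog.py
python3 -c "from h import *; togo(.5696,.0785,.1755,88.02); cv2.imwrite('pics/s5.png',bot.read_camera('scene')[150:350,180:480,::-1].repeat(2,0).repeat(2,1))"
```

```text
time: 11.92
tool_pos: [0.5613, -0.1799, 0.1763]
tcp_rot: [-0.055, -3.141, -0.0]
wrist_force: [0.1, 0.4, -1.8]
width: 0.295
grip_force: 65.9
time: 12.55
tool_pos: [0.5625, -0.145, 0.1763]
tcp_rot: [-0.055, -3.141, -0.0]
wrist_force: [-0.1, -0.9, -1.1]
width: 0.295
grip_force: 65.9
time: 13.18
tool_pos: [0.5653, -0.1145, 0.1788]
tcp_rot: [0.051, 3.137, -0.014]
wrist_force: [-0.7, -12.2, 6.4]
width: 0.297
grip_force: 66.5
t 13.175 tool [ 0.5653 -0.1145  0.1788] yaw 88.13 move [0.002  0.193  0.0015] turn 0.0019 F [ -0.7 -12.2   6.4] w 0.297 q [-0.24  0.11  1.88 -0.01  1.14 -1.77]
```

View pics/s5.png

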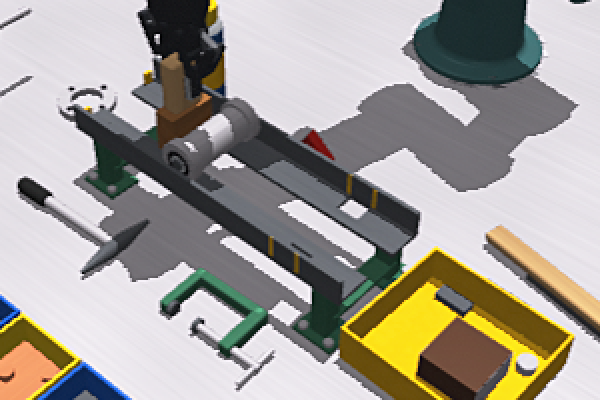

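Paddle at (187,120) is behind the roller at (212,137), which sits square, but the force has risen to 12 N. I'll let it rest and read again.

```bash
echo '[0,0,0,0,0,0,0,0]' | python3 jog.py
python3 - <<'E'
from h import *
togo(.5696,.0785,.1755,88.02)
im=bot.read_camera('scene'); cv2.imwrite('pics/s6.png',cv2.resize(im[155:265,235:365,::-1],None,fx=5,fy=5,interpolation=cv2.INTER_CUBIC))
E
```

```text
time: 13.48
tool_pos: [0.5655, -0.1133, 0.1785]
tcp_rot: [0.053, 3.137, -0.009]
wrist_force: [-0.1, -8.0, 3.1]
width: 0.294
grip_force: 66.4
t 13.475 tool [ 0.5655 -0.1133  0.1785] yaw 88.07 move [0.0023 0.1918 0.0019] turn 0.0009 F [-0.1 -8.   3.1] w 0.294 q [-0.24  0.12  1.88 -0.01  1.14 -1.77]
```

View pics/s6.png

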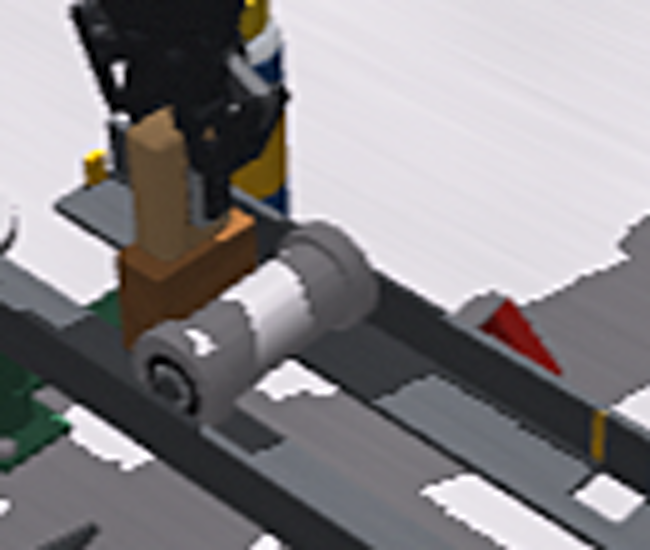

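The roller is square on its collars and the paddle presses the tube between them, so this looks like contact friction rather than a jam. I'll back off, recentre and push on more slowly.

```bash
echo '[0,-0.008,0,0,0.002,0,0,0,0,0.006,0,0,0,0.005,0,0,0,0.005,0,0]' | python3 jog.py
echo '[0,0.005,0,0,0,0.005,0,0,0,0.005,0,0,0,0.005,0,0,0,0.005,0,0]' | python3 jog.py
echo '[0,0.005,0,0,0,0.005,0,0,0,0.005,0,0,0,0.005,0,0,0,0.005,0,0]' | python3 jog.py
python3 -c "from h import *; togo(.5696,.0785,.1755,88.02)"
```

```text
time: 14.15
tool_pos: [0.5627, -0.1055, 0.1779]
tcp_rot: [0.051, 3.139, -0.012]
wrist_force: [0.0, -11.6, 3.7]
width: 0.296
grip_force: 66.5
time: 14.78
tool_pos: [0.5655, -0.0821, 0.1796]
tcp_rot: [0.05, 3.134, -0.016]
wrist_force: [1.6, -14.9, 7.0]
width: 0.292
grip_force: 66.7
time: 15.4
tool_pos: [0.5666, -0.0572, 0.1797]
tcp_rot: [0.05, 3.134, -0.017]
wrist_force: [1.1, -15.7, 5.9]
width: 0.294
grip_force: 66.8
t 15.4 tool [ 0.5666 -0.0572  0.1797] yaw 88.16 move [0.0014 0.1358 0.0028] turn 0.0024 F [  1.1 -15.7   5.9] w 0.294 q [-0.14  0.1   1.9  -0.01  1.14 -1.67]
```

```bash
for i in 1; do echo '[0.001,0.005,0,0,0,0.005,0,0,0,0.005,0,0,0,0.005,0,0,0,0.005,0,0]' | python3 jog.py; done
echo '[0,0.005,0,0,0,0.005,0,0,0,0.005,0,0,0,0.005,0,0,0,0.005,0,0]' | python3 jog.py
echo '[0,0.005,0,0,0,0.005,0,0,0,0.005,0,0,0,0.005,0,0,0,0.005,0,0]' | python3 jog.py
echo '[0,0.005,0,0,0,0.005,0,0,0,0.005,0,0,0,0.005,0,0,0,0.005,0,0]' | python3 jog.py
python3 - <<'E'
from h import *
togo(.5696,.0785,.1755,88.02)
im=bot.read_camera('scene'); cv2.imwrite('pics/s7.png',cv2.resize(im[175:325,275:455,::-1],None,fx=4,fy=4,interpolation=cv2.INTER_CUBIC))
E
```

```text
time: 16.02
tool_pos: [0.5665, -0.0322, 0.1797]
tcp_rot: [0.05, 3.134, -0.017]
wrist_force: [2.8, -15.2, 6.6]
width: 0.296
grip_force: 66.9
time: 16.65
tool_pos: [0.5671, -0.007, 0.1794]
tcp_rot: [0.05, 3.135, -0.016]
wrist_force: [1.0, -13.7, 6.7]
width: 0.3
grip_force: 67.0
time: 17.27
tool_pos: [0.5678, 0.0181, 0.1792]
tcp_rot: [0.05, 3.135, -0.015]
wrist_force: [1.2, -13.8, 6.6]
width: 0.296
grip_force: 67.0
time: 17.9
tool_pos: [0.5685, 0.0431, 0.179]
tcp_rot: [0.05, 3.136, -0.015]
wrist_force: [1.6, -14.8, 6.7]
width: 0.294
grip_force: 67.0
t 17.9 tool [0.5685 0.0431 0.179 ] yaw 88.15 move [0.     0.0354 0.0032] turn 0.0023 F [  1.6 -14.8   6.7] w 0.294 q [ 0.04  0.1   1.89 -0.01  1.14 -1.5 ]
```

View pics/s7.png

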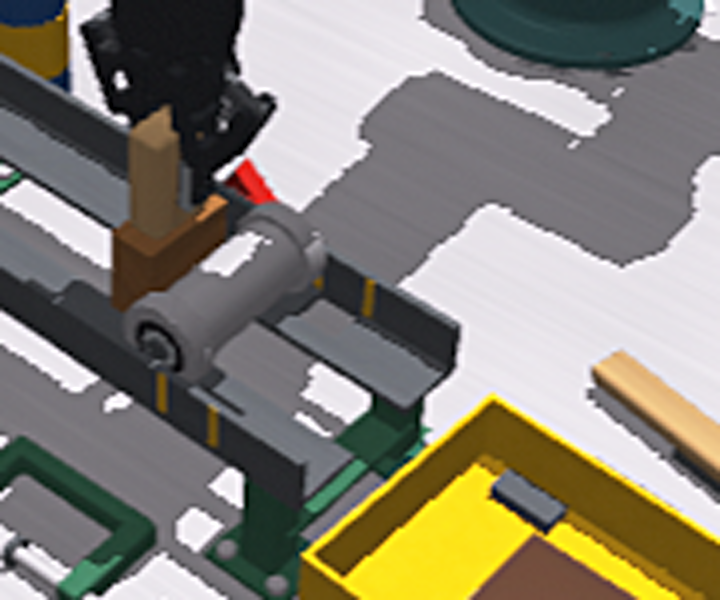

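The roller at (225,290) is square, about 20 mm short of the notch edge at the first yellow mark (162,390). Final creep.

```bash
echo '[0,0.004,0,0,0,0.004,0,0,0,0.003,0,0,0,0.003,0,0,0,0.002,0,0]' | python3 jog.py
echo '[0,0.002,0,0,0,0.002,0,0,0,0.002,0,0,0,0.002,0,0]' | python3 jog.py
python3 -c "from h import *; togo(.5696,.0785,.1755,88.02)"
```

```text
time: 18.58
tool_pos: [0.5688, 0.0592, 0.1788]
tcp_rot: [0.05, 3.136, -0.015]
wrist_force: [1.2, -15.5, 7.1]
width: 0.294
grip_force: 67.1
time: 19.08
tool_pos: [0.569, 0.0675, 0.1787]
tcp_rot: [0.051, 3.136, -0.013]
wrist_force: [0.6, -12.0, 4.4]
width: 0.299
grip_force: 66.9
t 19.075 tool [0.569  0.0675 0.1787] yaw 88.13 move [-0.0002  0.011   0.0031] turn 0.0019 F [  0.6 -12.    4.4] w 0.299 q [ 0.08  0.11  1.89 -0.01  1.14 -1.45]
```

```bash
echo '[0,0.002,0,0,0,0.002,0,0]' | python3 jog.py
echo '[0,0.002,0,0,0,0.001,0,0,0,0,0,0]' | python3 jog.py
python3 -c "from h import *; togo(.5696,.0785,.1755,88.02)"
```

```text
time: 19.32
tool_pos: [0.5671, 0.076, 0.1765]
tcp_rot: [0.056, 3.141, 0.001]
wrist_force: [0.5, -0.2, -1.9]
width: 0.295
grip_force: 66.0
time: 19.7
tool_pos: [0.567, 0.0789, 0.1759]
tcp_rot: [-0.054, -3.14, -0.0]
wrist_force: [-0.1, 0.2, -2.6]
width: 0.297
grip_force: 66.0
t 19.7 tool [0.567  0.0789 0.1759] yaw 88.04 move [-0.0026 -0.0004  0.0004] turn 0.0003 F [-0.1  0.2 -2.6] w 0.297 q [ 0.09  0.11  1.89  0.    1.14 -1.44]
```

Force dropped to zero, so it has fallen in. I back off, lift and look.

```bash
echo '[0,-0.02,0,0,0,-0.03,0,0,0,0,-0.045,0,0,0,-0.045,0,0,0,0,0]' | python3 jog.py
python3 - <<'E'
from h import *
togo(.408,.1646,.27,93.5)
a=bot.read_camera('scene')[175:325,275:455,::-1]; b=bot.read_camera('top')[175:295,130:330,::-1]
a=cv2.resize(a,(432,360),interpolation=2); b=cv2.resize(b,(360,216),interpolation=2)
b=cv2.copyMakeBorder(b,0,144,0,0,0); cv2.imwrite('pics/s8.png',np.hstack([a,b]))
E
```

```text
time: 20.32
tool_pos: [0.5685, 0.0273, 0.2716]
tcp_rot: [0.056, 3.131, -0.0]
wrist_force: [0.4, 0.3, -2.8]
width: 0.298
grip_force: 66.0
t 20.325 tool [0.5685 0.0273 0.2716] yaw 87.95 move [1.653e-01 1.315e-01 1.000e-04] turn -0.0969 F [ 0.4  0.3 -2.8] w 0.298 q [ 0.    0.03  1.79 -0.    1.31 -1.53]
```

View pics/s8.png

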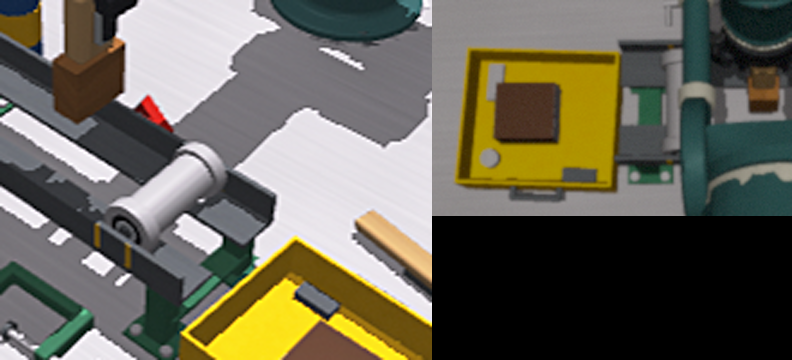

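The roller lies between the yellow marks (112,250) and square. The off-cut is inside the bin at about (527,112). Returning the paddle to its old place.

```bash
echo '[0.04,0.033,0,0,0.04,0.033,0,0,0.04,0.033,0,0,0.04,0.033,0,0,0,0,0,0]' | python3 jog.py
echo '[0,0,0,0,0,0,0.05,0,0,0,0.05,0,0,0,0.04,0,0,0,0,0]' | python3 jog.py
python3 -c "from h import *; togo(.408,.1646,.0825,88)"
```

```text
time: 21.05
tool_pos: [0.4067, 0.167, 0.2638]
tcp_rot: [-0.048, -3.137, 0.001]
wrist_force: [-0.1, 0.0, -1.6]
width: 0.298
grip_force: 65.8
time: 21.68
tool_pos: [0.4073, 0.1637, 0.1221]
tcp_rot: [-0.057, -3.132, 0.006]
wrist_force: [-0.8, 0.3, -2.9]
width: 0.294
grip_force: 65.7
t 21.675 tool [0.4073 0.1637 0.1221] yaw 87.9 move [-0.001   0.001   0.0396] turn -0.0017 F [-0.8  0.3 -2.9] w 0.294 q [ 0.33 -0.08  2.2  -0.    1.04 -1.21]
```

```bash
echo '[0,0,0.02,0,0,0,0.01,0,0,0,0.004,0,0,0,0.002,0,0,0,0,0]' | python3 jog.py
echo '[0,0,0.001,0,0,0,0.001,0,0,0,0,0]' | python3 jog.py
```

```text
time: 22.3
tool_pos: [0.4107, 0.1662, 0.0909]
tcp_rot: [0.055, 3.14, 0.0]
wrist_force: [0.4, -0.5, -1.6]
width: 0.296
grip_force: 65.8
time: 22.68
tool_pos: [0.4102, 0.166, 0.0883]
tcp_rot: [-0.055, -3.141, 0.0]
wrist_force: [0.3, -0.2, -1.6]
width: 0.294
grip_force: 65.8
```

```bash
echo '[0,0,0.002,0,0,0,0.002,0,0,0,0.001,0,0,0,0,0]' | python3 jog.py
echo '[0,0,0.001,0,0,0,0,0]' | python3 jog.py
```

```text
time: 23.18
tool_pos: [0.4101, 0.166, 0.0831]
tcp_rot: [-0.055, -3.141, 0.0]
wrist_force: [0.3, -0.5, -1.7]
width: 0.297
grip_force: 65.8
time: 23.42
tool_pos: [0.4102, 0.166, 0.0822]
tcp_rot: [-0.055, -3.141, 0.0]
wrist_force: [0.0, -0.1, -1.7]
width: 0.302
grip_force: 65.8
```

```bash
echo '[0,0,0.001,0,0,0,0,0,0,0,0,0]' | python3 jog.py
echo '[0,0,0.0005,0,0,0,0,0]' | python3 jog.py
```

```text
time: 23.8
tool_pos: [0.4104, 0.166, 0.0814]
tcp_rot: [0.055, 3.141, 0.0]
wrist_force: [-0.6, 0.2, -0.7]
width: 0.294
grip_force: 66.3
time: 24.05
tool_pos: [0.4104, 0.1661, 0.0814]
tcp_rot: [0.055, 3.141, 0.0]
wrist_force: [-2.5, -1.1, 5.5]
width: 0.298
grip_force: 66.7
```

Contact with the bench. Release and retreat.

```bash
echo '[0,0,0,0,0,0,0,0,0,0,0,0,0,0,0,0,0,0,0,0]' | python3 jog.py 1.0
echo '[0,0,-0.02,0,0,0,-0.04,0,0,0,-0.05,0,0,0,-0.05,0,0.0,0,0,0]' | python3 jog.py
echo '[0,0.05,0,0,0,0.06,0,0,0,0.06,0,0,0,0,0,0,0,0,0,0]' | python3 jog.py
python3 - <<'E'
from h import *
cv2.imwrite('pics/s9.png',cv2.resize(bot.read_camera('scene')[140:370,180:500,::-1],(800,575),interpolation=2))
E
```

```text
time: 24.68
tool_pos: [0.4102, 0.166, 0.0807]
tcp_rot: [-0.055, -3.141, 0.0]
wrist_force: [-0.1, -0.2, -0.1]
width: 0.998
grip_force: 0.0
time: 25.3
tool_pos: [0.4134, 0.1671, 0.2461]
tcp_rot: [0.054, 3.132, 0.005]
wrist_force: [1.1, -0.2, -0.4]
width: 1.002
grip_force: 0.0
time: 25.92
tool_pos: [0.4154, 0.3353, 0.2393]
tcp_rot: [-0.053, -3.139, 0.003]
wrist_force: [-0.6, -0.6, -0.3]
width: 0.997
grip_force: 0.0
```

View pics/s9.png

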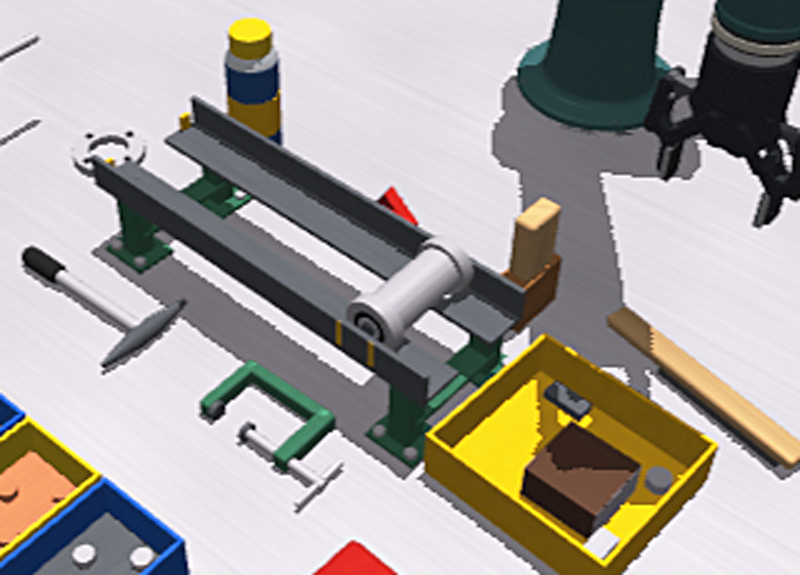

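The paddle stands upright at (535,260), the roller is in the gap at (410,295), the off-cut is in the bin at (580,475), and the gripper is clear.

```bash
python3 -c "from workcell import bot; print(bot.finish_job())"
```

```text
the job is handed in; nothing more can be done
None
```

I handed the job in at about 26 s of simulated time, without a verdict back from the simulator: in the last picture the off-cut lies in the bin, the roller sits in the rest gap, and the paddle stands upright and released.

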